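# Bring the syringe pump's pusher up to the plunger and lock it

## Robot

A 6-joint arm with a two-finger parallel gripper is mounted at the origin on the work surface. World frame = base frame: x ahead of the robot, y to its left, z up, the work surface at z = 0. Lengths are in m, angles in degrees, forces in N, time in s.
With the tool pointing down it reaches from about 0.3 to 0.75 m from the base axis. Payload 8.5 kg.
Tool frame: the origin (TCP) lies between the finger pads; the fingertips stand 17 mm ahead of it and the grasp point (between the pads) lies 2 mm behind it; z points along the fingers, y is the direction in which the jaws open and shut (so a half turn about z gives the same grasp; the last joint's range is limited). The gripper opens to 85 mm and grips with 20 to 120 N. Pads are 22 mm wide; open, the fingers measure 114 mm over their backs; the gripper's body (76 mm by 85 mm) begins 54 mm behind the grasp point. The pads swing forward as they close: fully open they stand 13 mm farther back than shut.
Start: joints at [-82.409, 21.807, 74.336, -0, 83.858, -12.336], TCP at [0.187, -0.517, 0.248] pointing down, gripper open.
Joint ranges: [-178.18, 178.18], [-50.72, 133.34], [12.68, 142.11], [-81.47, 261.47], [9.98, 163.14], [-165.26, 165.26]. Speed limits (degrees/s): [136.94, 136.94, 180, 180, 180, 180].

## Interface

Orientations are given as a 3x3 rotation matrix whose columns are the frame's x, y, z axes.
In Python, from rig import readout, eyes, env gives the robot as it stands.
- The arm moves only by the tool arm_command, never from a script. Its argument "rows" is text: rows parted by semicolons, each of 7 numbers parted by spaces: the closure, from 0 (fully open) to 1 (shut), then the shift along the tool's x, y, z in mm, then the turn, a rotation vector about the tool's x, y, z in degrees. In form: grip dx dy dz rx ry rz; .... A call has 1 to 5 rows; each row shifts and turns the commanded pose from where the row before left it, along the tool's axes as they then stand; what a row does not reach is not made up. A row lasts 1/12 s, in which the tool goes at most 41.7 mm and 7.16 degrees, less where a joint would pass 70% of its speed; a pose out of reach is approached as far as the arm can. A call with a gripper value outside its range is refused whole. The fingers move at their own pace and stop on an object; "squeeze" is the grip in N (left out, the last holds). Time passes only in rows, so rows that do not move let the fingers close. It gives the time, the measured TCP pose, the force and the opening at its end, in the units of the state.
- readout.observe(): the state, without advancing time (a new reading comes with each control period).
- eyes.get_image(name): name is "scene" or "side" or "wrist"; returns the picture (480x640x3 uint8, red, green, blue); there is no depth.
- eyes.camera_model(name): a dict with "mtx" (3x3 intrinsics, pixels), "view" (4x4, takes a point from world to camera coordinates). Camera axes: x right, y up, looking along -z (the intrinsics and any distortion apply to the point x, -y, -z); pixel columns grow to the right and rows downward; lengths in m; the calibration is good to about 2 mm. A picture is of the moment at which its call begins: read the wrist's pose just before it. camera_model takes no time and is no camera call; for the wrist camera it gives the pose at the moment of the call.
- env.close_job(): hands the job in, once; it reports no verdict.
The state is a dict: "time_s": time; "q": joint angles; "qvel": joint speeds; "joint_efforts": joint torques, N m; "position": TCP position; "tool_rot": TCP orientation; "ft_force": force on the tool from outside, world axes, zero at the start; "wrist_torque": the same for the moment, N m; "grip_width": finger opening in m.
Only numpy, scipy, OpenCV 4.12 (cv2) and the standard library are available. Lean on these libraries where they do the work, as an engineer would, in place of code of your own. Each camera call takes 0.05 s, during which the arm holds its last target. There are 200 camera calls.

## Task

Get the syringe pump ready to dose: swing the cam lever on the pusher block round to its low point so that the half-nut lets go of the lead screw, push the freed block forward until its plate just rests against the syringe's plunger without driving the plunger in, then swing the lever all the way back to lock the block there. Push with the fingertips only, without gripping the lever's pin or the plate; nothing is to be picked up, the block is never forced while it is locked, and the pump and the things around it stay where they stand.

Things in the scene. Friction and masses are not known exactly. Their poses are not given: they have to be found in the camera images.
- pump: Open-frame syringe pump, 4.5 kg, loose on rubber feet: bed plate 130 x 455 mm, white control housing at its -y end (inner face at y=-157 mm, top 128 mm high), syringe holder near the +y end (from y=94 mm on, up to 130 mm high). Origin: on the bench under its middle. y axis: the block's forward travel, towards the syringe; -x side: the lever side, facing the robot.
- pusher_block (a joint): Position (m) of the pusher block along the rods: 0 rear, growing forward (pump +y) to 0.125; block centre at pump x=0, y=value-60 mm. Grey block 120 mm across, 60 mm along y, flat top 70 mm above the bench. Free, it slides with about 3 N friction and stays put; locked, it does not move: over about 22 N the whole pump skids instead.
- pusher_face (a point): Centre of the forward face of the pusher plate, where it meets the plunger: pump x=+28 mm, 98 mm above the bench. The plate stands on the block's forward edge: 50 mm wide in x, 8 mm thick in y, from 70 to 130 mm high. Behind it the block's top is bare for 50 mm, but for the brass half-nut (pump x -12 to +2 mm, 82 mm high). Axes as the pump's.
- cam_lever (a joint): Angle (rad) of the cam lever. 0: cam at its high point, half-nut locked on the screw, arm pointing out to pump -x. 1.6: cam at its low point, block free, arm pointing back to pump -y. Grows anticlockwise from above; firm stops at 0 and 1.6. Stays where left. Takes about 3 N at the pin, up to 7 N over the last 0.4 rad towards 0, where the half-nut bites.
- lever_pin (a point): Top centre of the upright black pin at the end of the lever arm: 14 mm diameter, from 92 to 122 mm above the bench, 56 mm from the lever's axis. The steel arm is 14 mm wide and lies 82 to 92 mm above the bench.
- lever_axis (a point): Point on the lever's vertical axis, on the block's top (70 mm high): pump x=-30 mm, level with the block's centre in y; moves with the block. The lever's round hub, 22 mm across, reaches 97 mm above the bench.
- plunger (a joint): How far (m) the plunger has been pushed into the syringe; 0 at the start. It resists with 10 N of dry friction, more when moved fast, and does not come back.
- plunger_end (a point): Centre of the rear face of the plunger's thumb disc (25 mm diameter, pale plastic) on the syringe's axis: pump x=+28, y=+60 mm, 98 mm above the bench. The pusher plate touches it when pusher_face meets this point.
- bottle_a: Dropper bottle, 48 mm diameter, 115 mm tall with its teat, standing behind the pump. Bystander; origin under its centre.
- bottle_b: Dropper bottle, same size, behind the pump. Bystander.
- bottle_c: Dropper bottle, same size, behind the pump. Bystander.
- beaker: Small glass beaker, 66 mm across its rim, 70 mm tall, beyond the syringe's tip. Bystander.
- slip_box: Small box of cover slips, 38 mm square, 30 mm tall, in front of the pump (robot side). Bystander.
- spatula: Flat steel weighing spatula, 170 mm long, 4 mm thick, lying in front of the pump. Bystander.
- vial: Capped vial, 28 mm diameter, 52 mm tall, in front of the pump's housing. Bystander.

How it is judged (in metres and radians):
On the way, in this order (a step that is already met when the one before it is completed fails the run):
1. the cam lever is at its low point, the pusher plate still well short of the plunger (value of joint cam_lever above 1.35 rad and y of pusher_face in the frame of plunger_end below -0.02 m), for 0.1 s.
2. the freed block is pushed forward until its plate rests against the plunger, the cam still low (y of pusher_face in the frame of plunger_end above -0.0025 m and value of joint cam_lever above 1 rad), for 0.1 s.
3. the lever is swung back and the block is locked there (value of joint cam_lever below 0.2 rad and y of pusher_face in the frame of plunger_end above -0.0025 m), for 0.2 s.
At the end, for the whole second after the job is handed in: The pusher plate rests against the plunger (gap under 2.5 mm), the plunger has been pushed in by less than 3 mm, the lever is back within 0.2 rad of its locked stop, and the pump and bystanders stand where they stood (all of step 3 and value of joint plunger below 0.003 m and linear speed of pump below 0.01 m/s); the robot touches nothing.
It fails at once if the plunger is driven in by more than 3 mm (value of joint plunger above 0.003 m).
It fails at once if the block is forced along the screw while the cam is high (value of joint cam_lever below 0.25 rad and velocity of joint pusher_block above 0.02 m/s).
It fails at once if the lever's pin or the pusher plate is gripped between the fingers ((horizontal distance between the grasp point and lever_pin below 0.008 m and height (world z) of the grasp point below 0.132 m) or (y of the grasp point in the frame of pusher_face between -0.01 and 0.002 m and x of the grasp point in the frame of pusher_face between -0.03 and 0.03 m and height (world z) of the grasp point below 0.14 m)).
It fails at once if the pump is shoved, lifted or tipped (distance of pump from where it was at the start of the episode above 0.02 m or angle between pump's own z axis and vertical above 0.06 rad).
It fails at once if a bystander is shifted, lifted or knocked over (distance of any of bottle_a, bottle_b, bottle_c, beaker, slip_box, spatula, vial from where it was at the start of the episode above 0.02 m).
It also fails if it takes over 64 s, if anything falls off the work surface, if the arm or the gripper's body presses on something with over 40 N, if the wrist force passes 120 N, or if a joint passes its speed limit or range.

## Working session

There is one attempt and no reset: what is moved stays moved. The work goes in short steps, Python scripts to look and compute and a tool call to move; the robot and the scene stay as the last step left them, time stands still between calls to the robot, and variables do not carry over. Pictures are saved under pics/ and viewed, about 8 in all and at most 12, crops included, and the job is handed in when it is done.

Besides the shell and the picture viewer there is one more tool, called after "Emit:" by a JSON object that holds its "op" and its "data". arm_command: Moves the arm, as the interface text tells. Its arguments: {"type":"object","properties":{"rows":{"type":"string"},"squeeze":{"type":"number"}},"required":["rows"]}

```bash
ls; mkdir -p pics
python3 - <<'E'
from rig import readout, eyes, env
import cv2,numpy as np
print(readout.observe())
ims=[]
for n in("scene","side"):
    i=eyes.get_image(n); cv2.imwrite(f"pics/{n}0.png",i[:,:,::-1]); m=eyes.camera_model(n); print(n,m["mtx"].tolist(),np.round(m["view"],4).tolist(),[k for k in m])
E
```

```text
pics
{'time_s': 0.0, 'q': array([-8.24085078e+01,  2.18411664e+01,  7.43844893e+01,  5.57055934e-04,
        8.38572161e+01, -1.23339577e+01]), 'qvel': array([ 0.05236401, -0.00848902,  0.00425063, -0.05967867,  0.04192503,
       -0.0070934 ]), 'joint_efforts': array([ 1.88541198e-03, -4.48453474e+01, -2.31274670e+01, -7.48311459e-05,
        4.78573405e-03,  1.69902449e-06]), 'position': array([ 0.1874195 , -0.51680329,  0.24771166]), 'tool_rot': array([[ 9.40137229e-01,  3.40796065e-01, -1.81498996e-04],
       [ 3.40795965e-01, -9.40136188e-01,  1.43498575e-03],
       [ 3.18403722e-04, -1.41093765e-03, -9.99998954e-01]]), 'ft_force': array([-0.81389558, -0.0033089 ,  0.28297833]), 'wrist_torque': array([ 0.02750895, -0.01793213,  0.01553422]), 'grip_width': 0.08575414207984247}
scene [[444.09618717195724, 0.0, 321.6179069356795], [0.0, 444.09618717195724, 246.26723398757383], [0.0, 0.0, 1.0]] [[0.6873, 0.7263, 0.0119, -0.425], [-0.5579, 0.5172, 0.6491, 0.2161], [0.4653, -0.4527, 0.7606, -1.0231], [0.0, 0.0, 0.0, 1.0]] ['mtx', 'view']
side [[462.6064286038121, 0.0, 318.2991841709825], [0.0, 462.6064286038121, 245.0635142866892], [0.0, 0.0, 1.0]] [[0.9977, -0.0677, -0.0102, -0.5455], [0.0463, 0.5579, 0.8286, -0.151], [-0.0504, -0.8271, 0.5597, -0.7235], [0.0, 0.0, 0.0, 1.0]] ['mtx', 'view']
```

View pics/scene0.png

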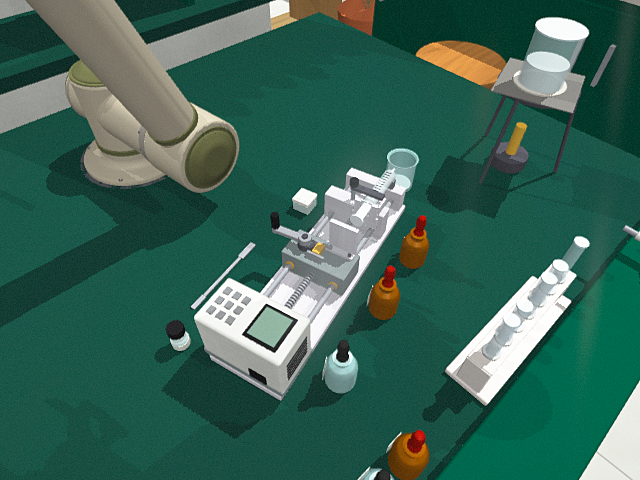

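View pics/side0.png

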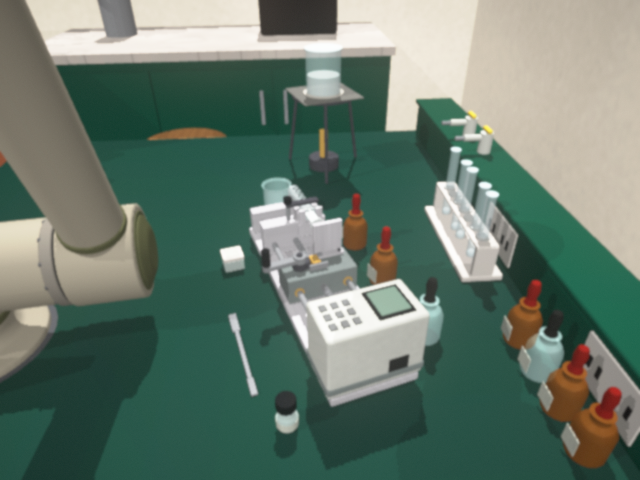

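The scene view shows the pump with its housing at about (255,340), the pin at about (276,217) and the hub at about (306,240). In the side view the pin is near (266,256). I'll enlarge both views to get accurate points.

```bash
python3 - <<'E'
import cv2,numpy as np
a=cv2.imread("pics/scene0.png")[160:400,190:430]; b=cv2.imread("pics/side0.png")[180:410,235:435]
cv2.imwrite("pics/c1.png",cv2.resize(a[:150,50:],None,fx=4,fy=4,interpolation=cv2.INTER_CUBIC))
cv2.imwrite("pics/c2.png",cv2.resize(b[:150],None,fx=4,fy=4,interpolation=cv2.INTER_CUBIC))
E
cat > h.py <<'E'
from rig import readout, eyes, env
import numpy as np
def ray(n,u,v):
    m=eyes.camera_model(n); V=np.array(m["view"]); R=V[:3,:3]; c=-R.T@V[:3,3]
    p=np.linalg.solve(np.array(m["mtx"]),[u,v,1]); return c,R.T@(p*[1,-1,-1])
def onz(n,u,v,z):
    c,d=ray(n,u,v); return c+d*(z-c[2])/d[2]
def proj(n,P):
    m=eyes.camera_model(n); V=np.array(m["view"]); p=V[:3,:3]@P+V[:3,3]; p=np.array(m["mtx"])@(p*[1,-1,-1]); return p[:2]/p[2]
E
```

```text
(no output)
```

View pics/c1.png

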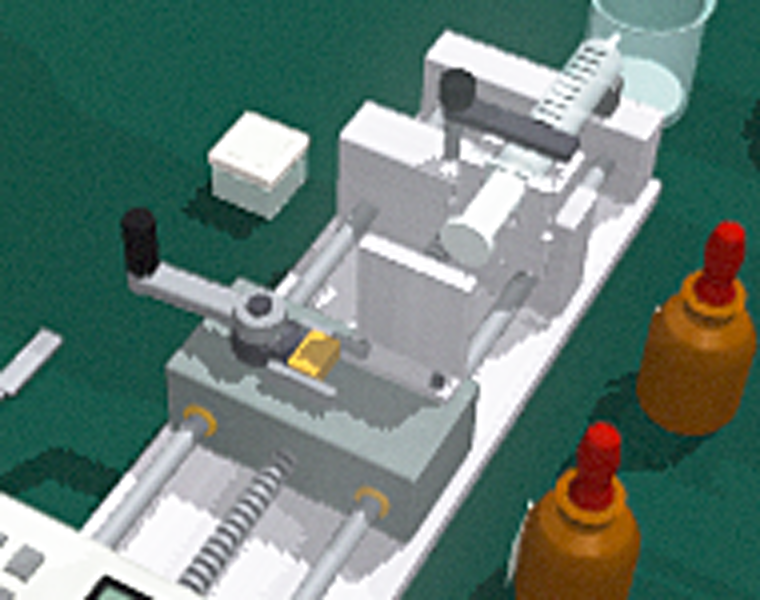

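View pics/c2.png

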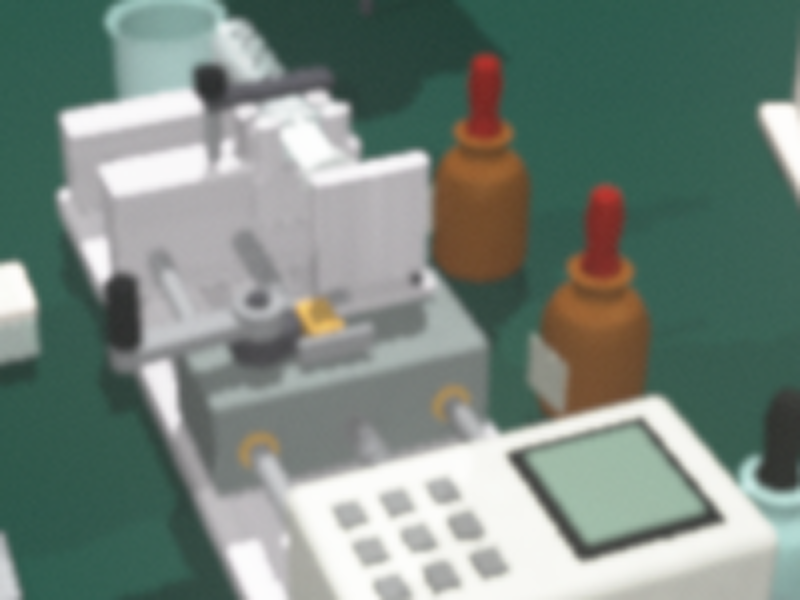

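The close-ups give these pixels. In c1 the pin top is at (139,216), the hub top at (261,306), the block top corners at (168,368), (412,479) and (475,383), and the plunger disc at (467,240). In c2 the pin is at (123,282), the hub at (258,298), and the block corners at (212,402) and (487,347).

Run:
```python
from h import *
S=lambda x,y,z: onz("scene",240+x/4-.375,160+y/4-.375,z)
D=lambda x,y,z: onz("side",235+x/4-.375,180+y/4-.375,z)
for n,f,L in(("scene",S,dict(pin=(139,216,.122),hub=(261,306,.097),rl=(168,368,.07),rr=(412,479,.07),fr=(475,383,.07),disc=(467,240,.098),plTL=(366,241,.13),plTR=(475,286,.13))),
 ("side",D,dict(pin=(123,282,.122),hub=(258,298,.097),rl=(212,402,.07),rr=(487,347,.07),fr=(432,272,.07),plTL=(312,183,.13),plTR=(428,157,.13)))):
  for k,p in L.items(): print(n,k,np.round(f(*p)[:2],4))
# housing top corners z=.128
for p in((202,307),(234,280),(313,337),(277,365)): print("house",np.round(onz("scene",*p,.128)[:2],4))
for p in((316,306),(400,283)): print("house side",np.round(onz("side",*p,.128)[:2],4))
```

```text
scene pin [0.466  0.0353]
scene hub [0.5199 0.0536]
scene rl [0.5011 0.0175]
scene rr [0.6114 0.0516]
scene fr [0.5944 0.106 ]
scene disc [0.5522 0.1425]
scene plTL [0.5448 0.0884]
scene plTR [0.5913 0.1027]
side pin [0.4692 0.0365]
side hub [0.5208 0.0572]
side rl [0.5006 0.0258]
side rr [0.6137 0.053 ]
side fr [0.5973 0.109 ]
side plTL [0.5449 0.0897]
side plTR [0.5941 0.1062]
house [ 0.5418 -0.1537]
house [ 0.5345 -0.095 ]
house [ 0.6784 -0.0744]
house [ 0.6765 -0.1333]
house side [ 0.538  -0.1042]
house side [ 0.655  -0.0665]
```

```bash
cat >> h.py <<'E'
from scipy.spatial.transform import Rotation as Ro
HUB=np.array([.5195,.0545]); YAW=17.0
def ax(): 
    a=np.radians(YAW); return np.array([np.cos(a),np.sin(a)]),np.array([-np.sin(a),np.cos(a)])
def Rd(yaw):
    a=np.radians(yaw); x=[np.cos(a),np.sin(a),0]; z=[0,0,-1]; return np.array([x,np.cross(z,x),z]).T
def plan(p,yaw,n,g=1):
    s=readout.observe(); P=np.array(s["position"]); R=np.array(s["tool_rot"]); w=Ro.from_matrix(R.T@Rd(yaw)).as_rotvec()/n
    out=[]
    for i in range(n):
        d=R.T@((np.array(p)-P)/(n-i))*1000; d=np.round(d,1); wd=np.round(np.degrees(w),1)
        out.append(f"{g} "+" ".join(f"{v:g}" for v in [*d,*wd])); P=P+R@d/1000; R=R@Ro.from_rotvec(np.radians(wd)).as_matrix()
    for i in range(0,n,5): print("; ".join(out[i:i+5]))
E
python3 -c "
from h import *
plan([.459,.063,.23],107,20)"
```

```text
1 22.6 -22.6 0.9 -0 -0 -4.4; 1 24.3 -20.8 0.9 -0 -0 -4.4; 1 25.8 -18.9 0.9 -0 -0 -4.4; 1 27.2 -16.9 0.9 -0 -0 -4.4; 1 28.4 -14.7 0.9 -0 -0 -4.4
1 29.5 -12.5 0.9 -0 -0 -4.4; 1 30.4 -10.2 0.9 -0 -0 -4.4; 1 31 -7.8 0.9 -0 -0 -4.4; 1 31.6 -5.4 0.9 -0 -0 -4.4; 1 31.9 -3 0.9 -0 -0 -4.4
1 32 -0.5 0.9 -0 -0 -4.4; 1 32 1.9 1 -0 -0 -4.4; 1 31.7 4.4 0.9 -0 -0 -4.4; 1 31.3 6.8 1 -0 -0 -4.4; 1 30.7 9.1 0.9 -0 -0 -4.4
1 29.9 11.5 1 -0 -0 -4.4; 1 28.9 13.7 0.9 -0 -0 -4.4; 1 27.8 15.9 1 -0 -0 -4.4; 1 26.5 18 0.9 -0 -0 -4.4; 1 24.9 20 1 -0 -0 -4.4
```

Emit:
{"op": "arm_command", "data": {"rows": "1 22.6 -22.6 1 0 0 -4.4; 1 24.3 -20.8 1 0 0 -4.4; 1 25.8 -18.9 1 0 0 -4.4; 1 27.2 -16.9 1 0 0 -4.4; 1 28.4 -14.7 1 0 0 -4.4", "squeeze": 20}}

```text
time_s: 0.52
position: [0.2555, -0.3706, 0.243]
tool_rot: [[0.742, 0.671, -0.0], [0.671, -0.742, 0.001], [0.0, -0.001, -1.0]]
ft_force: [0.1, -0.1, -0.1]
grip_width: 0.0258
```

Emit:
{"op": "arm_command", "data": {"rows": "1 29.5 -12.5 1 0 0 -4.4; 1 30.4 -10.2 1 0 0 -4.4; 1 31 -7.8 1 0 0 -4.4; 1 31.6 -5.4 1 0 0 -4.4; 1 31.9 -3 1 0 0 -4.4"}}

```text
time_s: 0.93
position: [0.3235, -0.2256, 0.2382]
tool_rot: [[0.436, 0.9, -0.0], [0.9, -0.436, 0.0], [0.0, -0.0, -1.0]]
ft_force: [-0.2, -0.4, 0.1]
grip_width: -0.0001
```

Emit:
{"op": "arm_command", "data": {"rows": "1 32 -0.5 1 0 0 -4.4; 1 32 1.9 1 0 0 -4.4; 1 31.7 4.4 1 0 0 -4.4; 1 31.3 6.8 1 0 0 -4.4; 1 30.7 9.1 1 0 0 -4.4"}}

```text
time_s: 1.35
position: [0.3914, -0.0806, 0.2332]
tool_rot: [[0.067, 0.998, -0.0], [0.998, -0.067, 0.0], [0.0, -0.0, -1.0]]
ft_force: [0.5, 0.4, 0.3]
grip_width: 0.0001
```

Emit:
{"op": "arm_command", "data": {"rows": "1 29.9 11.5 1 0 0 -4.4; 1 28.9 13.7 1 0 0 -4.4; 1 27.8 15.9 1 0 0 -4.4; 1 26.5 18 1 0 0 -4.4; 1 24.9 20 1 0 0 -4.4"}}

```text
time_s: 1.77
position: [0.4593, 0.0644, 0.2281]
tool_rot: [[-0.312, 0.95, -0.0], [0.95, 0.312, -0.0], [0.0, -0.0, -1.0]]
ft_force: [0.0, -0.6, 0.3]
grip_width: -0.0003
```

Run:
```python
from h import *
import cv2
s=readout.observe(); print(s["time_s"],s["position"],s["q"],s["grip_width"],s["ft_force"])
i=eyes.get_image("wrist"); cv2.imwrite("pics/w1.png",i[:,:,::-1])
P=lambda x,y: np.array([*(HUB+(x+.030)*ax()[0]+y*ax()[1])])
for k,(x,y,z) in dict(pin=(-.086,0,.122),hub=(-.03,0,.097),rl=(-.06,-.03,.07),fl=(-.06,.03,.07),disc=(.028,.075,.098)).items(): print(k,proj("wrist",np.array([*P(x,y),z])).round(1))
```

```text
1.7667 [0.45929666 0.06443893 0.22810186] [-6.68746092e+00  1.42036589e+01  8.93202168e+01 -3.14801555e-03
  7.65015929e+01 -2.48438601e+01] -0.0002776550143778436 [ 0.0499756  -0.61233075  0.32733455]
pin [316.2 284.4]
hub [386.2 274.1]
rl [344.8 293.8]
fl [348.1 229.1]
disc [472.3 181.9]
```

View pics/w1.png

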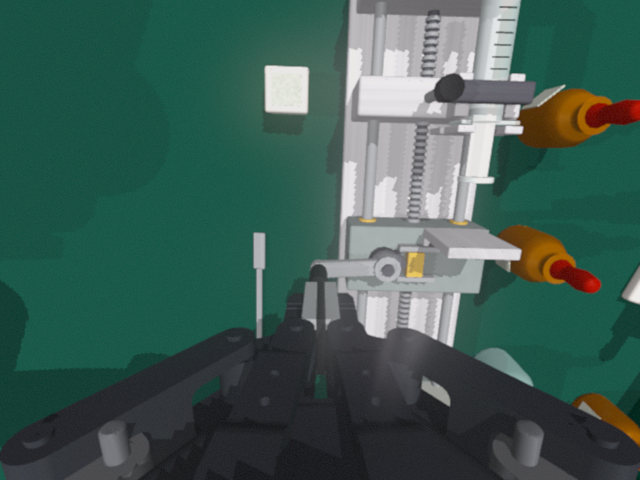

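The wrist view from above shows the hub at (388,267), the pin top at about (319,268), the block's left edge from (348,219) to (347,290), its rear-right corner at (482,293), and the thumb disc at about (476,180).

Run:
```python
from h import *
import cv2
for k,(u,v,z) in dict(pin=(319,267,.122),hub=(388,266,.097),rl=(347,290,.07),rr=(482,293,.07),fl=(348,219,.07),disc=(476,180,.098),bedT=(349,5,.01),bedB=(343,210,.01)).items(): print(k,onz("wrist",u,v,z)[:2].round(4))
im=cv2.imread("pics/w1.png"); cv2.imwrite("pics/w1c.png",cv2.resize(im[150:310,290:490],None,fx=4,fy=4,interpolation=cv2.INTER_CUBIC))
```

```text
pin [0.4636 0.0515]
hub [0.5183 0.0614]
rl [0.5002 0.0212]
rr [0.6166 0.0572]
fl [0.479  0.0826]
disc [0.555  0.1454]
bedT [0.4235 0.2532]
bedB [0.4796 0.0798]
```

View pics/w1c.png

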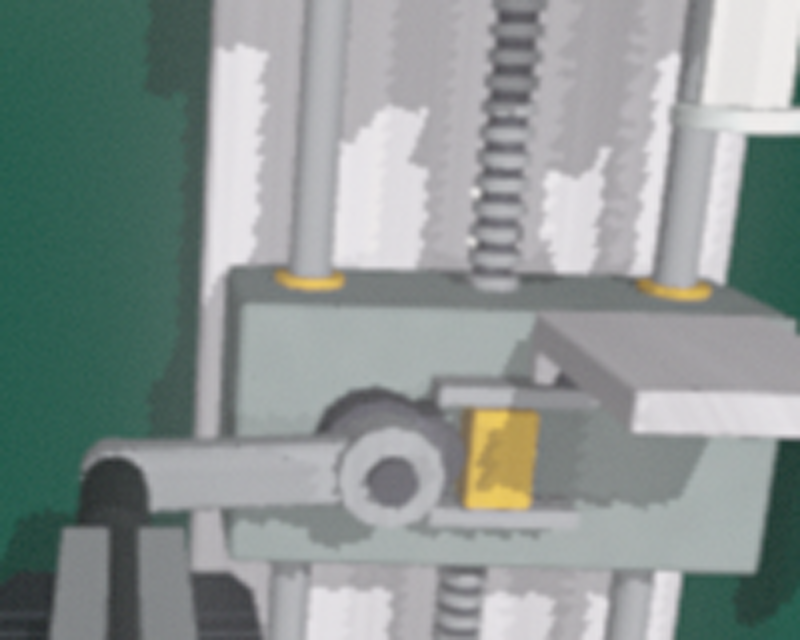

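Run:
```python
from h import *
for k,(u,v,z) in dict(pinarm=(319.,269.,.092),hub=(387.6,269.6,.097),rl=(347.6,289.2,.07),rr=(478.5,292.7,.07),fl=(350.9,225.4,.07),disc=(475,181,.098)).items(): print(k,onz("wrist",u,v,z)[:2].round(4))
```

```text
pinarm [0.4675 0.0397]
hub [0.5191 0.0585]
rl [0.5004 0.0221]
rr [0.6135 0.0564]
fl [0.4832 0.0782]
disc [0.5547 0.1445]
```

The yaw is 17°, the hub is at about (0.5197, 0.0565), and the pin is about 28 mm behind the tool centre. I'll descend and then approach it.

Emit:
{"op": "arm_command", "data": {"rows": "1 0 0 28 0 0 0; 1 0 0 28 0 0 0; 1 0 0 27 0 0 0; 1 0 0 27 0 0 0; 1 0 0 0 0 0 0"}}

```text
time_s: 2.23
position: [0.4567, 0.0629, 0.1144]
tool_rot: [[-0.308, 0.951, -0.009], [0.952, 0.308, 0.001], [0.004, -0.008, -1.0]]
ft_force: [-0.7, 0.0, -1.0]
grip_width: 0.0001
```

Emit:
{"op": "arm_command", "data": {"rows": "1 -2 0 0 0 0 0; 1 -2 0 0 0 0 0; 1 -2 0 0 0 0 0; 1 0 0 0 0 0 0; 1 0 0 0 0 0 0"}}

```text
time_s: 2.65
position: [0.4613, 0.0568, 0.1193]
tool_rot: [[-0.308, 0.952, 0.002], [0.952, 0.308, -0.0], [-0.001, 0.002, -1.0]]
ft_force: [0.2, 0.5, -0.3]
grip_width: 0.0002
```

Emit:
{"op": "arm_command", "data": {"rows": "1 -1 0 0 0 0 0; 1 -1 0 0 0 0 0; 1 -1 0 0 0 0 0; 1 -1 0 0 0 0 0; 1 -1 0 0 0 0 0"}}

```text
time_s: 3.07
position: [0.4624, 0.0523, 0.1183]
tool_rot: [[-0.308, 0.951, -0.0], [0.951, 0.308, 0.0], [0.001, -0.0, -1.0]]
ft_force: [-1.5, 2.3, 0.9]
grip_width: -0.0002
```

Emit:
{"op": "arm_command", "data": {"rows": "1 -5 -1.3 0 0 0 -5; 1 -5 -1.3 0 0 0 -5; 1 -5 -1.3 0 0 0 -5; 1 -5 -1.3 0 0 0 -5; 1 -5 -1.3 0 0 0 -5"}}

```text
time_s: 3.48
position: [0.4682, 0.0278, 0.1182]
tool_rot: [[-0.684, 0.729, -0.001], [0.729, 0.684, 0.002], [0.002, 0.001, -1.0]]
ft_force: [-2.0, 4.5, 0.9]
grip_width: -0.0002
```

Emit:
{"op": "arm_command", "data": {"rows": "1 -5 -1.3 0 0 0 -5; 1 -5 -1.3 0 0 0 -5; 1 -5 -1.3 0 0 0 -5; 1 -5 -1.3 0 0 0 -5; 1 -5 -1.3 0 0 0 -5"}}

```text
time_s: 3.9
position: [0.4831, 0.0071, 0.1181]
tool_rot: [[-0.928, 0.372, -0.003], [0.372, 0.928, 0.0], [0.003, -0.001, -1.0]]
ft_force: [-5.8, 0.4, 2.7]
grip_width: -0.0001
```

Run:
```python
from h import *
import cv2
i=eyes.get_image("scene"); cv2.imwrite("pics/s2.png",cv2.resize(i[160:310,240:430,::-1],None,fx=4,fy=4,interpolation=cv2.INTER_CUBIC))
```

```text
(no output)
```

View pics/s2.png

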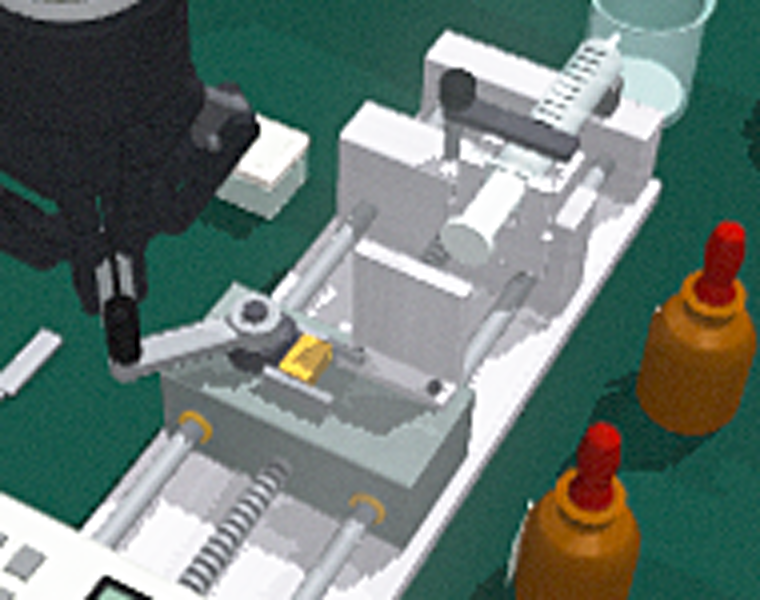

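The lever is turning: the arm points towards (125,360) with the fingers behind it, and the block has slipped back about 3 mm. I'll continue the swing.

Emit:
{"op": "arm_command", "data": {"rows": "1 -5 -1.3 0 0 0 -5; 1 -5 -1.3 0 0 0 -5; 1 -5 -1.3 0 0 0 -5; 1 -5 -1.3 0 0 0 -5; 1 -5 -1.3 0 0 0 -5"}}

```text
time_s: 4.37
position: [0.5063, -0.0045, 0.1181]
tool_rot: [[-0.999, -0.054, -0.003], [-0.054, 0.999, -0.0], [0.003, 0.0, -1.0]]
ft_force: [-6.2, -0.8, 1.3]
grip_width: -0.0001
```

Emit:
{"op": "arm_command", "data": {"rows": "1 -5 -1.3 0 0 0 -5; 1 -2.5 -0.6 0 0 0 -2.5; 1 0 0 0 0 0 0"}}

```text
time_s: 4.62
position: [0.5145, -0.0057, 0.1181]
tool_rot: [[-0.983, -0.181, -0.001], [-0.181, 0.983, -0.0], [0.001, 0.0, -1.0]]
ft_force: [-2.1, -1.0, 0.5]
grip_width: 0.0
```

Run:
```python
from h import *
import cv2
i=eyes.get_image("scene"); cv2.imwrite("pics/s3.png",cv2.resize(i[160:310,240:430,::-1],None,fx=4,fy=4,interpolation=cv2.INTER_CUBIC))
```

```text
(no output)
```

View pics/s3.png

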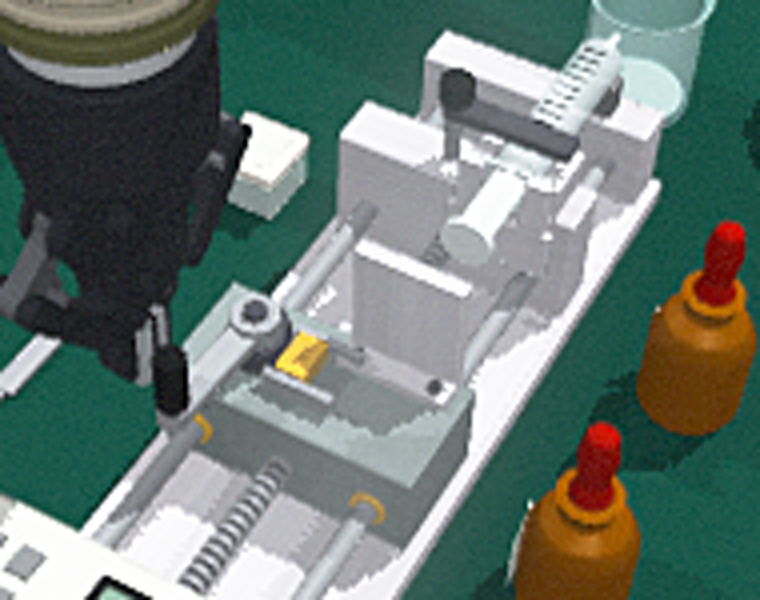

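Emit:
{"op": "arm_command", "data": {"rows": "1 -2 -0.5 0 0 0 -2; 1 -1.5 -0.4 0 0 0 -1.5; 1 0 0 0 0 0 0"}}

```text
time_s: 4.92
position: [0.5179, -0.0059, 0.1181]
tool_rot: [[-0.971, -0.239, -0.001], [-0.239, 0.971, -0.0], [0.001, 0.0, -1.0]]
ft_force: [-3.3, -2.5, -0.8]
grip_width: -0.0003
```

Run:
```python
from h import *
f=lambda x,y,z: onz("scene",240+x/4-.375,160+y/4-.375,z)[:2]
a=f(175,410,.092);h=f(256,313,.097); print(a,h,np.linalg.norm(a-h),np.degrees(np.arctan2(*(a-h)[::-1]))+360-197)
```

```text
[ 0.53440637 -0.00531902] [0.52139204 0.04947753] 0.05632081969026653 86.36036132144301
```

Emit:
{"op": "arm_command", "data": {"rows": "1 4 0 0 0 0 0; 1 4 0 0 0 0 0; 1 2 0 -20 0 0 0; 1 0 0 -25 0 0 0; 1 0 0 -25 0 0 0"}}

```text
time_s: 5.33
position: [0.5082, -0.0081, 0.1891]
tool_rot: [[-0.971, -0.239, -0.0], [-0.239, 0.971, 0.001], [0.0, 0.001, -1.0]]
ft_force: [-0.3, -0.7, -0.1]
grip_width: 0.0001
```

```bash
python3 -c "
from h import *
plan([.575,.0735,.19],107,15)"
```

```text
1 -5.6 4.2 -0.1 0 -0 5.8; 1 -5.2 4.8 -0.1 0 -0 5.8; 1 -4.7 5.3 -0.1 0 -0 5.8; 1 -4.1 5.7 -0 0 -0 5.8; 1 -3.5 6.1 -0.1 0 -0 5.8
1 -2.9 6.4 -0 0 -0 5.8; 1 -2.2 6.7 -0.1 0 -0 5.8; 1 -1.5 6.8 -0 0 -0 5.8; 1 -0.8 7 -0.1 0 -0 5.8; 1 -0.1 7 -0 0 -0 5.8
1 0.6 7 -0.1 0 -0 5.8; 1 1.3 6.9 -0 0 -0 5.8; 1 2 6.7 -0.1 0 -0 5.8; 1 2.6 6.5 -0 0 -0 5.8; 1 3.3 6.3 -0.1 0 -0 5.8
```

Emit:
{"op": "arm_command", "data": {"rows": "1 -5.6 4.2 0 0 0 5.8; 1 -5.2 4.8 0 0 0 5.8; 1 -4.7 5.3 0 0 0 5.8; 1 -4.1 5.7 0 0 0 5.8; 1 -3.5 6.1 0 0 0 5.8"}}

```text
time_s: 5.75
position: [0.531, 0.0194, 0.1885]
tool_rot: [[-0.964, 0.266, 0.001], [0.266, 0.964, 0.0], [-0.001, 0.001, -1.0]]
ft_force: [-0.6, -0.6, 0.3]
grip_width: -0.0
```

Emit:
{"op": "arm_command", "data": {"rows": "1 -2.9 6.4 0 0 0 5.8; 1 -2.2 6.7 0 0 0 5.8; 1 -1.5 6.8 0 0 0 5.8; 1 -0.8 7 0 0 0 5.8; 1 0 7 0 0 0 5.8"}}

```text
time_s: 6.17
position: [0.5531, 0.0467, 0.1884]
tool_rot: [[-0.714, 0.7, 0.001], [0.7, 0.714, 0.0], [-0.0, 0.001, -1.0]]
ft_force: [0.0, -0.4, -0.4]
grip_width: 0.0001
```

Emit:
{"op": "arm_command", "data": {"rows": "1 0.6 7 0 0 0 5.8; 1 1.3 6.9 0 0 0 5.8; 1 2 6.7 0 0 0 5.8; 1 2.6 6.5 0 0 0 5.8; 1 3.3 6.3 0 0 0 5.8"}}

```text
time_s: 6.58
position: [0.5754, 0.0739, 0.1884]
tool_rot: [[-0.285, 0.959, 0.001], [0.959, 0.285, 0.0], [0.0, 0.001, -1.0]]
ft_force: [-0.1, -0.3, 0.8]
grip_width: -0.0005
```

Run:
```python
from h import *
import cv2
s=readout.observe(); print(s["time_s"],s["position"],s["tool_rot"][:,0])
i=eyes.get_image("wrist"); cv2.imwrite("pics/w4.png",i[:,:,::-1])
V=eyes.camera_model("wrist"); np.savez("w4.npz",mtx=V["mtx"],view=V["view"])
```

```text
6.5833 [0.57540278 0.07388048 0.18840799] [-2.85025572e-01  9.58519906e-01  1.13096717e-04]
```

View pics/w4.png

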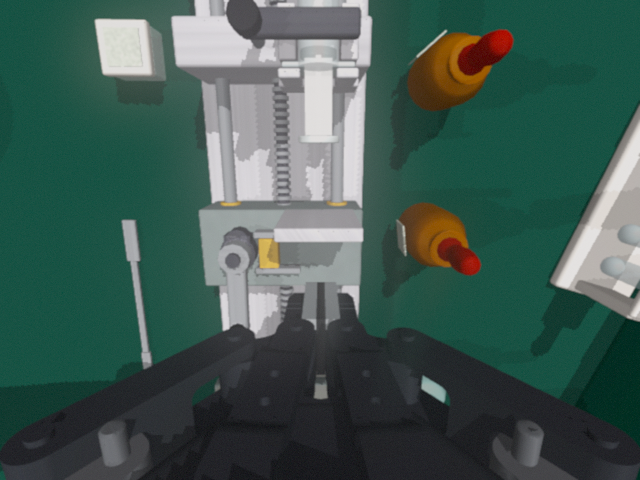

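Here the plate's top edge spans x 275–363 with its rear line at v≈241, the hub is at (234,257), the disc's rear rim is at (319,140), the lever arm points straight back, and the fingertips at (322,295) are behind the plate.

Run:
```python
from h import *
ex,ey=ax(); T=np.array(readout.observe()["position"])[:2]
for k,(u,v,z) in dict(plrear=(319,241,.13),plfrontbase=(319,212,.07),hub=(233.5,259,.097),disc=(319,139,.098),armend=(238,332,.092)).items():
    w=onz("wrist",u,v,z)[:2]; print(k,w.round(4),"rel tool ex,ey mm",((w-T)@ex*1e3).round(1),((w-T)@ey*1e3).round(1))
```

```text
plrear [0.5694 0.0891] rel tool ex,ey mm -2.1 15.8
plfrontbase [0.5677 0.0942] rel tool ex,ey mm -2.1 21.2
hub [0.5202 0.0523] rel tool ex,ey mm -59.8 -5.1
disc [0.5538 0.1424] rel tool ex,ey mm -1.4 71.3
armend [ 0.5347 -0.0037] rel tool ex,ey mm -62.4 -62.8
```

Emit:
{"op": "arm_command", "data": {"rows": "1 0 0 25 0 0 0; 1 0 0 25 0 0 0; 1 0 0 18 0 0 0; 1 0 0 8 0 0 0; 1 0 0 0 0 0 0"}}

```text
time_s: 7.05
position: [0.5745, 0.0735, 0.1109]
tool_rot: [[-0.292, 0.956, -0.003], [0.956, 0.292, 0.0], [0.001, -0.003, -1.0]]
ft_force: [0.4, -0.1, 0.8]
grip_width: -0.0
```

Emit:
{"op": "arm_command", "data": {"rows": "1 2 0 0 0 0 0; 1 2 0 0 0 0 0; 1 2 0 0 0 0 0; 1 2 0 0 0 0 0; 1 2 0 0 0 0 0"}}

```text
time_s: 7.47
position: [0.573, 0.083, 0.1134]
tool_rot: [[-0.291, 0.957, 0.003], [0.957, 0.291, -0.001], [-0.001, 0.002, -1.0]]
ft_force: [1.0, -2.7, 2.9]
grip_width: 0.0002
```

Emit:
{"op": "arm_command", "data": {"rows": "1 2 0 0 0 0 0; 1 2 0 0 0 0 0; 1 2 0 0 0 0 0; 1 2 0 0 0 0 0; 1 2 0 0 0 0 0"}}

```text
time_s: 7.88
position: [0.5696, 0.0929, 0.1123]
tool_rot: [[-0.291, 0.957, 0.0], [0.957, 0.291, -0.0], [-0.0, 0.0, -1.0]]
ft_force: [2.1, -2.0, 2.0]
grip_width: -0.0
```

Emit:
{"op": "arm_command", "data": {"rows": "1 2 0 0 0 0 0; 1 2 0 0 0 0 0; 1 2 0 0 0 0 0; 1 2 0 0 0 0 0; 1 2 0 0 0 0 0"}}

```text
time_s: 8.3
position: [0.5666, 0.1025, 0.1123]
tool_rot: [[-0.291, 0.957, 0.0], [0.957, 0.291, 0.0], [-0.0, 0.0, -1.0]]
ft_force: [2.8, -2.0, 1.7]
grip_width: 0.0
```

Emit:
{"op": "arm_command", "data": {"rows": "1 2 0 0 0 0 0; 1 2 0 0 0 0 0; 1 2 0 0 0 0 0; 1 2 0 0 0 0 0; 1 1 0 0 0 0 0"}}

```text
time_s: 8.72
position: [0.5638, 0.1112, 0.1123]
tool_rot: [[-0.291, 0.957, -0.0], [0.957, 0.291, 0.0], [0.0, -0.0, -1.0]]
ft_force: [3.9, -2.5, 0.4]
grip_width: 0.0003
```

Run:
```python
from h import *
import cv2
i=eyes.get_image("scene"); cv2.imwrite("pics/s5.png",cv2.resize(i[180:280,290:390,::-1],None,fx=6,fy=6,interpolation=cv2.INTER_CUBIC))
i=eyes.get_image("wrist"); cv2.imwrite("pics/w5.png",cv2.resize(i[40:300,200:440,::-1],None,fx=2,fy=2,interpolation=cv2.INTER_CUBIC))
s=readout.observe();print(s["position"],s["ft_force"])
```

```text
[0.56351279 0.11119228 0.11214941] [ 0.67155615 -1.99241663  0.32094743]
```

View pics/w5.png

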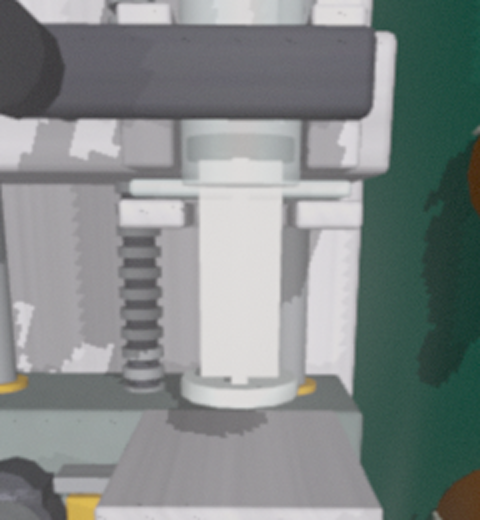

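The disc (at about (240,390) in the crop) is still clear of the plate by roughly a centimetre. From here I'll creep and watch the force.

Emit:
{"op": "arm_command", "data": {"rows": "1 1 0 0 0 0 0; 1 1 0 0 0 0 0; 1 1 0 0 0 0 0; 1 1 0 0 0 0 0; 1 1 0 0 0 0 0"}}

```text
time_s: 9.23
position: [0.5622, 0.1157, 0.1121]
tool_rot: [[-0.291, 0.957, -0.001], [0.957, 0.291, -0.0], [0.0, -0.001, -1.0]]
ft_force: [1.5, -2.8, 0.0]
grip_width: 0.0001
```

Emit:
{"op": "arm_command", "data": {"rows": "1 0.8 0 0 0 0 0; 1 0.8 0 0 0 0 0; 1 0.8 0 0 0 0 0; 1 0.8 0 0 0 0 0"}}

```text
time_s: 9.57
position: [0.5613, 0.1188, 0.1121]
tool_rot: [[-0.291, 0.957, -0.001], [0.957, 0.291, -0.0], [0.0, -0.001, -1.0]]
ft_force: [-0.6, -3.3, -1.2]
grip_width: -0.0001
```

Emit:
{"op": "arm_command", "data": {"rows": "1 0.5 0 0 0 0 0; 1 0.5 0 0 0 0 0; 1 0.5 0 0 0 0 0"}}

```text
time_s: 9.82
position: [0.5609, 0.1202, 0.1121]
tool_rot: [[-0.291, 0.957, -0.001], [0.957, 0.291, -0.0], [0.0, -0.001, -1.0]]
ft_force: [-0.6, -3.7, -0.9]
grip_width: -0.0
```

Emit:
{"op": "arm_command", "data": {"rows": "1 0.5 0 0 0 0 0; 1 0.5 0 0 0 0 0; 1 0.5 0 0 0 0 0"}}

```text
time_s: 10.07
position: [0.5606, 0.1216, 0.1122]
tool_rot: [[-0.291, 0.957, -0.0], [0.957, 0.291, -0.0], [0.0, -0.0, -1.0]]
ft_force: [-0.7, -3.0, -2.5]
grip_width: 0.0001
```

Emit:
{"op": "arm_command", "data": {"rows": "1 0.5 0 0 0 0 0; 1 0.5 0 0 0 0 0; 1 0.3 0 0 0 0 0"}}

```text
time_s: 10.32
position: [0.5603, 0.1229, 0.1123]
tool_rot: [[-0.291, 0.957, 0.0], [0.957, 0.291, -0.0], [-0.0, 0.0, -1.0]]
ft_force: [0.3, -5.5, -1.7]
grip_width: 0.0004
```

Emit:
{"op": "arm_command", "data": {"rows": "1 0.3 0 0 0 0 0; 1 0.2 0 0 0 0 0; 1 0 0 0 0 0 0"}}

```text
time_s: 10.57
position: [0.5603, 0.1229, 0.1123]
tool_rot: [[-0.291, 0.957, 0.0], [0.957, 0.291, -0.001], [-0.001, -0.0, -1.0]]
ft_force: [-0.1, -5.8, -2.3]
grip_width: -0.0001
```

Emit:
{"op": "arm_command", "data": {"rows": "1 0.3 0 0 0 0 0; 1 0.3 0 0 0 0 0; 1 0 0 0 0 0 0"}}

```text
time_s: 10.82
position: [0.5603, 0.1229, 0.1123]
tool_rot: [[-0.291, 0.957, 0.0], [0.957, 0.291, -0.002], [-0.002, -0.0, -1.0]]
ft_force: [-0.2, -9.2, -2.1]
grip_width: 0.0
```

Run:
```python
from h import *
import cv2
a=eyes.get_image("wrist")[180:290,240:420,::-1]; b=eyes.get_image("scene")[185:265,300:390,::-1]
a=cv2.resize(a,(720,440),interpolation=cv2.INTER_CUBIC); cv2.imwrite("pics/w6.png",a)
s=readout.observe();print(s["position"],s["ft_force"])
```

```text
[0.56027714 0.12289823 0.11232649] [ 0.15857531 -9.69378949 -2.34706791]
```

View pics/w6.png

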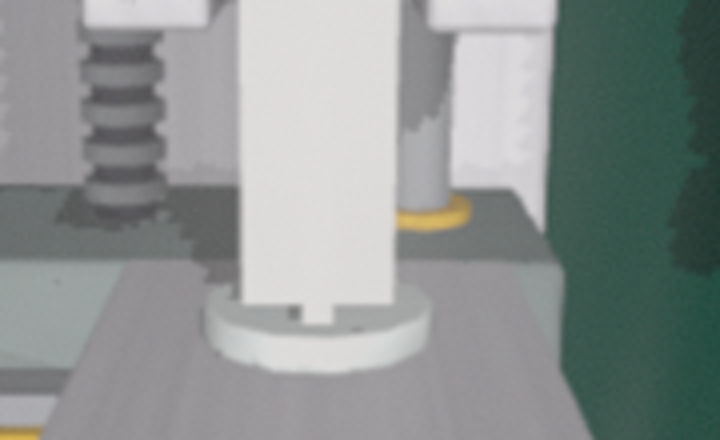

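The disc sits flush on the plate, and the force rose to 9.7 N with no movement, so they are in contact and the plunger has not been pushed. I'll back off and go to the far side of the pin.

Emit:
{"op": "arm_command", "data": {"rows": "1 -3 0 0 0 0 0; 1 -3 0 0 0 0 0; 1 -3 0 -15 0 0 0; 1 0 0 -30 0 0 0; 1 0 0 -30 0 0 0"}}

```text
time_s: 11.33
position: [0.5624, 0.1155, 0.1879]
tool_rot: [[-0.291, 0.957, -0.002], [0.957, 0.291, 0.001], [0.001, -0.001, -1.0]]
ft_force: [0.6, 0.3, 0.0]
grip_width: -0.0001
```

```bash
python3 -c "
from h import *
plan([.547,.049,.19],196,15)"
```

```text
1 -3.9 -2.3 -0.1 0 -0 -5.9; 1 -3.7 -2.7 -0.1 0 -0 -5.9; 1 -3.4 -3 -0.2 0 -0 -5.9; 1 -3.1 -3.4 -0.1 0 -0 -5.9; 1 -2.7 -3.7 -0.2 0 -0 -5.9
1 -2.3 -3.9 -0.1 0 -0 -5.9; 1 -1.9 -4.1 -0.2 0 -0 -5.9; 1 -1.5 -4.3 -0.1 0 -0 -5.9; 1 -1 -4.4 -0.2 0 -0 -5.9; 1 -0.5 -4.5 -0.1 0 -0 -5.9
1 -0.1 -4.5 -0.2 0 -0 -5.9; 1 0.4 -4.5 -0.1 0 -0 -5.9; 1 0.8 -4.5 -0.2 0 -0 -5.9; 1 1.3 -4.4 -0.1 0 -0 -5.9; 1 1.8 -4.2 -0.2 0 -0 -5.9
```

Emit:
{"op": "arm_command", "data": {"rows": "1 -3.9 -2.3 0 0 0 -5.9; 1 -3.7 -2.7 0 0 0 -5.9; 1 -3.4 -3 0 0 0 -5.9; 1 -3.1 -3.4 0 0 0 -5.9; 1 -2.7 -3.7 0 0 0 -5.9"}}

```text
time_s: 11.75
position: [0.5576, 0.0932, 0.1877]
tool_rot: [[-0.728, 0.685, 0.001], [0.685, 0.728, 0.001], [-0.0, 0.001, -1.0]]
ft_force: [0.4, 0.7, -0.9]
grip_width: -0.0002
```

Emit:
{"op": "arm_command", "data": {"rows": "1 -2.3 -3.9 0 0 0 -5.9; 1 -1.9 -4.1 0 0 0 -5.9; 1 -1.5 -4.3 0 0 0 -5.9; 1 -1 -4.4 0 0 0 -5.9; 1 -0.5 -4.5 0 0 0 -5.9"}}

```text
time_s: 12.17
position: [0.5525, 0.0711, 0.1877]
tool_rot: [[-0.971, 0.238, 0.001], [0.238, 0.971, 0.001], [-0.001, 0.001, -1.0]]
ft_force: [-0.9, 0.7, 1.0]
grip_width: -0.0002
```

Emit:
{"op": "arm_command", "data": {"rows": "1 -0.1 -4.5 0 0 0 -5.9; 1 0.4 -4.5 0 0 0 -5.9; 1 0.8 -4.5 0 0 0 -5.9; 1 1.3 -4.4 0 0 0 -5.9; 1 1.8 -4.2 0 0 0 -5.9"}}

```text
time_s: 12.58
position: [0.5474, 0.049, 0.1877]
tool_rot: [[-0.963, -0.271, 0.001], [-0.271, 0.963, 0.001], [-0.001, 0.0, -1.0]]
ft_force: [0.0, 0.7, -0.4]
grip_width: -0.0002
```

Run:
```python
from h import *
import cv2
s=readout.observe();print(s["position"],s["tool_rot"][:,0])
i=eyes.get_image("scene"); cv2.imwrite("pics/s7.png",cv2.resize(i[160:310,240:430,::-1],None,fx=4,fy=4,interpolation=cv2.INTER_CUBIC))
```

```text
[0.54741669 0.04896956 0.18768215] [-0.96253143 -0.27116665 -0.00137714]
```

View pics/s7.png

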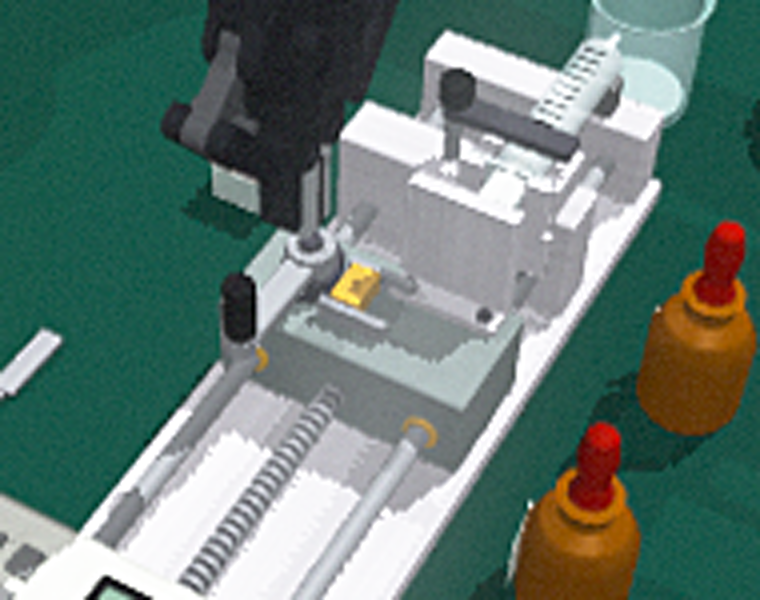

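That was my 12th and last picture. The plate is against the plunger, the pin top is at crop (238,281) and the hub top at (313,247). From here I'll work from numbers only.

Run:
```python
from h import *
f=lambda x,y,z: onz("scene",240+x/4-.375,160+y/4-.375,z)[:2]
a=f(238,281,.122);h=f(313,247,.097); ex,ey=ax(); T=np.array(readout.observe()["position"])[:2]
print(a,h,np.linalg.norm(a-h),np.degrees(np.arctan2(*(a-h)[::-1]))+360-197,(T-a)@ex,(T-a)@ey)
```

```text
[0.52068476 0.04113093] [0.5099716  0.09220805] 0.05218854292628028 84.84577011208768 0.027565843239616743 -0.0008997829848620631
```

Emit:
{"op": "arm_command", "data": {"rows": "1 0 0 25 0 0 0; 1 0 0 25 0 0 0; 1 0 0 15 0 0 0; 1 0 0 5 0 0 0; 1 0 0 0 0 0 0"}}

```text
time_s: 13.05
position: [0.547, 0.0491, 0.1166]
tool_rot: [[-0.964, -0.265, -0.002], [-0.265, 0.964, 0.001], [0.001, 0.001, -1.0]]
ft_force: [0.1, -0.4, -0.0]
grip_width: 0.0
```

Emit:
{"op": "arm_command", "data": {"rows": "1 2 0 0 0 0 0; 1 2 0 0 0 0 0; 1 1 0 0 0 0 0; 1 1 0 0 0 0 0; 1 0 0 0 0 0 0"}}

```text
time_s: 13.47
position: [0.5414, 0.0472, 0.1179]
tool_rot: [[-0.964, -0.266, 0.001], [-0.266, 0.964, -0.0], [-0.001, -0.0, -1.0]]
ft_force: [0.6, -0.1, -0.6]
grip_width: -0.0006
```

Emit:
{"op": "arm_command", "data": {"rows": "1 1 0 0 0 0 0; 1 1 0 0 0 0 0; 1 0.5 0 0 0 0 0; 1 0 0 0 0 0 0"}}

```text
time_s: 13.8
position: [0.5391, 0.0465, 0.1175]
tool_rot: [[-0.964, -0.266, 0.001], [-0.266, 0.964, -0.0], [-0.001, -0.0, -1.0]]
ft_force: [1.2, -0.2, 0.5]
grip_width: -0.0002
```

Emit:
{"op": "arm_command", "data": {"rows": "1 5 -1.3 0 0 0 5; 1 5 -1.3 0 0 0 5; 1 5 -1.3 0 0 0 5; 1 5 -1.3 0 0 0 5; 1 5 -1.3 0 0 0 5"}}

```text
time_s: 14.22
position: [0.5151, 0.0376, 0.1174]
tool_rot: [[-0.985, 0.171, 0.001], [0.171, 0.985, -0.0], [-0.001, -0.0, -1.0]]
ft_force: [1.8, 0.4, 0.8]
grip_width: 0.0004
```

Emit:
{"op": "arm_command", "data": {"rows": "1 5 -1.3 0 0 0 5; 1 5 -1.3 0 0 0 5; 1 5 -1.3 0 0 0 5; 1 5 -1.3 0 0 0 5; 1 5 -1.3 0 0 0 5"}}

```text
time_s: 14.63
position: [0.4895, 0.0398, 0.1175]
tool_rot: [[-0.821, 0.571, 0.001], [0.571, 0.821, -0.0], [-0.001, 0.0, -1.0]]
ft_force: [1.2, -0.3, -0.6]
grip_width: -0.0001
```

Emit:
{"op": "arm_command", "data": {"rows": "1 5 -1.3 0 0 0 5; 1 5 -1.3 0 0 0 5; 1 5 -1.3 0 0 0 5; 1 0 0 0 0 0 0"}}

```text
time_s: 14.97
position: [0.475, 0.0468, 0.1174]
tool_rot: [[-0.646, 0.763, 0.0], [0.763, 0.646, -0.0], [-0.0, 0.0, -1.0]]
ft_force: [0.2, -0.6, 0.5]
grip_width: -0.0004
```

Run:
```python
from h import *
import cv2
s=readout.observe();print(s["position"],s["tool_rot"][:,0],s["ft_force"])
# predicted pixel of pin: tool + 18mm along tool x ; steel arm midpoint
T=np.array(s["position"]);X=np.array(s["tool_rot"])[:,0]
pin=T+X*.018; H=np.array([.5065,.0955])
im={n:eyes.get_image(n) for n in("scene","side")}
for n in im:
    cv2.imwrite(f"pics/{n}8.png",im[n][:,:,::-1])
    for k,P in dict(pintop=[*pin[:2],.121],pinmid=[*pin[:2],.107],arm=[*(.5*pin[:2]+.5*H),.092],hubring=[*H,.097]).items():
        u,v=proj(n,np.array(P)).round().astype(int); print(n,k,u,v,im[n][v-1:v+2,u-1:u+2].mean((0,1)).round())
d=pin[:2]-H; print(np.linalg.norm(d),np.degrees(np.arctan2(d[1],d[0]))%360-197)
g=im["scene"][205:260:2,285:330:2].mean(2).astype(int)
for r in g: print(" ".join(f"{v:3d}" for v in r))
```

```text
[0.47496604 0.04679231 0.11743466] [-6.46303354e-01  7.63080581e-01 -2.88386753e-05] [ 0.16609967 -0.62837365  0.54251781]
scene pintop 285 206 [36. 37. 40.]
scene pinmid 285 212 [90. 95. 97.]
scene arm 302 220 [212. 215. 222.]
scene hubring 318 219 [ 94.  95. 105.]
side pintop 262 242 [50. 52. 53.]
side pinmid 263 249 [51. 53. 54.]
side arm 277 250 [117. 120. 120.]
side hubring 290 241 [115. 115. 120.]
0.05555612753993404 22.012785506497096
 41  39  32  35  37  40  39  36  41  43 174 234 170 144 145 171  58  70  73  66 156 153 152
 35  39  34  34  51  30  35  29  55 147 152 187 138 139 142  52  63  66  67  57 156 154 154
 38  38  30  31  41  72  47 100 146 143 134 143 145 150  56  61  62  68  62  65 155 156 154
 72  32  39  41  51  42  42 100 142 145 141 148 156  54  62  63  67  72  71  57 155 152 138
130  31  35  43  46  48  52  41  35  49 135 158  81  53  55  55  69  66  68  77 153 150 141
129  34  39  33  31  38  43  39  44  42  45  56  52 161 172  88  53  56  61 207 143 134 139
137  36  39 116 198 158 126 120  94  98  73  60 119 196 195 219 218 230 175 185 192 227 125
138  36  3
[... 1221 characters left out ...]
 116 103 108 105 107 103 111 144 172 177 171 180 147 129
 61  68  66  73  62  96 100 112 119 123 124 103 104 104 107 112 110 108 137 171 174 175 178
 63  64  64  66  62  96  94 132 145 132 117 106 111 106 110 112 109 115 110 108 130 166 177
 67  66  71  51 126 173 137 226 127 119 117 103 107 112 112 109 108 115 115 114 115 114 125
 61  63  58  70 203 180 208 212 177  83 105 101 105 109 111 114 112 116 116 115 117 119 120
 66  62  52 213 193 201 222 178 146 132 101 105 107 110 107 111 115 117 114 112 117 124 120
 66  61 207 194 195 220 183 137 196 199 180 143 102 106 112 114 114 116 117 141 112 121 120
 35 168 203 186 215 192 141 199 198 196 199 203 181 147 123 105 108 138 133 111 135 120 120
```

The pixel grid shows the bright steel arm running from (291,220) to the hub at (317,221), as predicted for about 22°, so the lever is following the tool. I'll finish the last part in small steps.

Emit:
{"op": "arm_command", "data": {"rows": "1 3 -0.8 0 0 0 3; 1 3 -0.8 0 0 0 3; 1 3 -0.8 0 0 0 3; 1 0 0 0 0 0 0"}}

```text
time_s: 15.4
position: [0.4682, 0.0521, 0.1174]
tool_rot: [[-0.522, 0.853, 0.0], [0.853, 0.522, -0.0], [-0.0, 0.0, -1.0]]
ft_force: [0.7, -0.0, 0.5]
grip_width: 0.0002
```

Emit:
{"op": "arm_command", "data": {"rows": "1 3 -0.8 0 0 0 3; 1 3 -0.8 0 0 0 3; 1 2 -0.5 0 0 0 2; 1 0 0 0 0 0 0"}}

```text
time_s: 15.73
position: [0.4625, 0.058, 0.1173]
tool_rot: [[-0.399, 0.917, 0.0], [0.917, 0.399, -0.001], [-0.0, -0.0, -1.0]]
ft_force: [0.1, -2.9, 0.7]
grip_width: -0.0001
```

Emit:
{"op": "arm_command", "data": {"rows": "1 1.5 -0.4 0 0 0 1.5; 1 1.5 -0.4 0 0 0 1.5; 1 0 0 0 0 0 0"}}

```text
time_s: 15.98
position: [0.4606, 0.0604, 0.1173]
tool_rot: [[-0.351, 0.936, -0.0], [0.936, 0.351, -0.001], [-0.0, -0.0, -1.0]]
ft_force: [-0.8, -3.4, -0.3]
grip_width: -0.0003
```

Run:
```python
from h import *
import cv2
s=readout.observe();print(s["position"],s["ft_force"])
im=eyes.get_image("scene"); cv2.imwrite("pics/scene9.png",im[:,:,::-1])
g=im[200:232:1,278:326:2].mean(2).astype(int)
for i,r in enumerate(g): print(200+i," ".join(f"{v:3d}" for v in r))
H=np.array([.507,.094])
for ph in(0,6,12,20):
    a=np.radians(197+ph); print(ph,[proj("scene",np.array([H[0]+r*np.cos(a),H[1]+r*np.sin(a),.092])).round(1).tolist() for r in(0,.02,.04,.056)])
```

```text
[0.46059839 0.06038503 0.11733707] [-0.81518327 -3.44466565 -0.34689834]
200 141  29  45  34  34  33  39  38  33  36  27  75 255 254 252 252 255 230 157 112  65  67  70  91
201 163  41  30  33  37  38  31  33  37  30  32 197 255 237 252 253 255 166 153 111  67  69  70  98
202 145  55  70  21  29  39  35  37  39  33  96 245 255 255 254 255 246 168 153 117  66  71  73  97
203 146  65 135  43  36  24  45  26  28  53 178 163 211 255 255 255 177 144 152 115  67  70  73  92
204 149  36 143  90  32  35  48  23  77 125 158 172 164 185 254 254 179 146 150 104  70  72  72 107
205 143  35 135 102  28  33  47  17 159 149 139 144 162 159 176 184 142 146 145  66  71  64  67 124
206 146   5 135 100  38  35  47  13 145 141 144 141 139 138 161 167 144 142 142  60  66  66  71 126
207 148   7 136 108  29  34  45  23 146 139 142 137 143 137 181 130 142 151  69  61  67  66  69 123
208 142  14 133 124  33  34  34  18 133 144 138 142 143 138 131 146 143 145  58  69  66  69  67 127
209 143  15 137 120  32  36  39  16  60 125 142 144 142 139 136 148 150 104  61  66  68  67  69 128
210 144  23 133 122  36  39
[... 1742 characters left out ...]
23  95 116 123 125 122 115 115
228  60  68  66  61  66  56  66  68  67  67  59 101 118 116 110 103  75  73 118 121 127 126 122 109
229  58  60  60  62  61  62  68  67  64  65  63 132 110 113 111 113  86  58  99 117 125 128 126 109
230  66  57  58  62  60  62  62  58  67  60  82 130 113 117 119 117  87  57  69  71  91 100 117 107
231  65  64  63  63  69  63  64  59  62  59 131 111 116 117 114 114  97  63  64  77  81  87  94  82
0 [[317.4, 222.0], [307.4, 217.7], [297.5, 213.6], [289.7, 210.3]]
6 [[317.4, 222.0], [306.8, 218.5], [296.3, 215.1], [288.1, 212.4]]
12 [[317.4, 222.0], [306.4, 219.3], [295.4, 216.7], [286.7, 214.6]]
20 [[317.4, 222.0], [306.0, 220.5], [294.5, 219.0], [285.4, 217.8]]
```

Emit:
{"op": "arm_command", "data": {"rows": "1 1 -0.2 0 0 0 1; 1 0.5 0 0 0 0 0; 1 0 0 0 0 0 0"}}

```text
time_s: 16.28
position: [0.4596, 0.0619, 0.1173]
tool_rot: [[-0.334, 0.943, -0.0], [0.943, 0.334, -0.0], [-0.0, -0.0, -1.0]]
ft_force: [0.1, -4.5, -0.1]
grip_width: -0.0001
```

Emit:
{"op": "arm_command", "data": {"rows": "1 -3 0 0 0 0 0; 1 -4 0 0 0 0 0; 1 -5 0 0 0 0 0; 1 -5 0 -15 0 0 0; 1 0 0 -30 0 0 0"}}

```text
time_s: 16.7
position: [0.4644, 0.0454, 0.1605]
tool_rot: [[-0.332, 0.943, -0.006], [0.943, 0.332, 0.001], [0.003, -0.005, -1.0]]
ft_force: [-0.1, 0.1, -0.2]
grip_width: 0.0002
```

Emit:
{"op": "arm_command", "data": {"rows": "1 -15 0 -30 0 0 0; 1 -25 -10 -15 0 0 0; 1 -30 -15 0 0 0 0; 1 -30 -15 0 0 0 0; 1 0 0 0 0 0 0"}}

```text
time_s: 17.12
position: [0.4609, -0.0661, 0.2076]
tool_rot: [[-0.329, 0.944, 0.001], [0.944, 0.329, -0.001], [-0.001, 0.0, -1.0]]
ft_force: [-0.3, 0.3, 0.5]
grip_width: 0.0
```

Run:
```python
from h import *
import cv2
s=readout.observe();print(s["time_s"],s["position"],s["ft_force"])
im=eyes.get_image("scene")[:,:,::-1]; cv2.imwrite("pics/scene10.png",im)
im2=eyes.get_image("side")[:,:,::-1]; cv2.imwrite("pics/side10.png",im2)
# registration of patches: s7 (after contact) vs now; crop s7 was 4x of [160:310,240:430]
old=cv2.resize(cv2.imread("pics/s7.png"),(190,150),interpolation=cv2.INTER_AREA); new=im[160:310,240:430]
def match(a,b,y,x,h,w,m=8):
    r=cv2.matchTemplate(b[y-m:y+h+m,x-m:x+w+m],a[y:y+h,x:x+w],cv2.TM_CCOEFF_NORMED); _,v,_,l=cv2.minMaxLoc(r); 
    R=r; px,py=l; sub=lambda c,l,rr:0.5*(l-rr)/(l-2*c+rr+1e-9)
    dx=sub(R[py,px],R[py,px-1],R[py,px+1]) if 0<px<2*m else 0; dy=sub(R[py,px],R[py-1,px],R[py+1,px]) if 0<py<2*m else 0
    return round(v,3),round(l[0]-m+dx,2),round(l[1]-m+dy,2)
print("plate/block shift vs contact",match(old,new,43,100,30,32),"rear right block",match(old,new,85,90,30,40))
o0=cv2.imread("pics/scene0.png")[160:310,240:430]
print("holder/pump shift vs start",match(o0,new,20,85,25,25),"clamp",match(o0,new,15,108,25,40))
full0=cv2.imread("pics/scene0.png")
for k,(y,x,h,w) in dict(house=(285,200,100,110),vial=(318,163,35,30),spat=(240,190,70,68),slip=(185,288,32,30),beaker=(148,385,40,35),bA=(212,398,60,34),bB=(263,366,60,36),bC=(338,320,56,40)).items(): print(k,match(full0,im,y,x,h,w))
ex,ey=ax();H=np.array([.507,.094])
a=proj("scene",np.array([*(H),.07]));b=proj("scene",np.array([*(H+.01*ey),.07])); print("px per 10mm ey",b-a)
g=im[204:222,280:312:2].mean(2).astype(int)
for i,r in enumerate(g): print(204+i," ".join(f"{v:3d}" for v in r))
```

```text
17.1167 [ 0.46085459 -0.06607546  0.20757314] [-0.2673647   0.34465144  0.47174476]
plate/block shift vs contact (0.994, np.float32(-0.01), np.float32(0.01)) rear right block (0.994, np.float32(-0.03), np.float32(-0.01))
holder/pump shift vs start (0.986, np.float32(0.0), np.float32(-0.06)) clamp (0.998, np.float32(-0.01), np.float32(0.0))
house (0.994, np.float32(0.0), np.float32(0.01))
vial (0.989, np.float32(-0.02), np.float32(-0.0))
spat (0.996, np.float32(0.0), np.float32(-0.0))
slip (0.822, np.float32(0.12), np.float32(-0.23))
beaker (0.998, np.float32(0.02), np.float32(0.01))
bA (0.987, np.float32(-0.01), np.float32(-0.02))
bB (0.986, np.float32(-0.0), np.float32(-0.01))
bC (0.997, np.float32(0.0), np.float32(-0.0))
px per 10mm ey [ 2.83362644 -3.6206103 ]
204  57  60  63  14  23  19  11 149 141 150 173 160 183 254 254 182
205  65  59  64  22  21  24  20 143 145 139 141 167 152 174 182 139
206  62  57  67  20  15  24  10 150 139 139 140 134 146 165 172 147
207  62  61  62  26  22  30  20 145 138 140 140 140 133 185 136 145
208  64  61  66  22  24  30  14 130 135 139 140 144 14
[... 197 characters left out ...]
 145 139 139 143 121
212  60  62  61 135  52  41 135 203 198 211 160 146 133 136 149  67
213  64  57  57 112 114 112 214 202 198 204 204 168 112 136 140  54
214  64  59  63  95 119 151 193 203 200 197 193 205 171 152  70  48
215  58  67  63  74 108 113 137 181 200 199 199 194 203 210 125  60
216  59  66  61  53 109 108 103 129 170 201 203 199 193 203 215 130
217  63  58  64  64  67  68 105 119 123 157 198 201 200 193 200 199
218  61  61  57  62  63  60  52 114 110 111 147 197 205 200 194 197
219  65  64  63  59  63  70  66  50 103 108 108 157 206 201 203 216
220  60  64  61  57  53  63  68  57  57  90 100 107 144 196 220 224
221  58  61  67  67  63  63  60  64  63  61  85 104 104 135 181 221
```

The block has moved less than 0.1 mm since contact, the lever is at about 2°, and the pump and bystanders are unmoved. I'm handing in the job.

```bash
python3 -c "
from rig import env; print(env.close_job())"
```

```text
the job is handed in; nothing more can be done
None
```

I swung the cam lever to its low point with closed fingertips. I then pushed the freed block about 46 mm forward to the plunger, swung the lever back, drew the arm clear and handed the job in at about 17 s of the 64 s.

**Lever low:** the arm stood at about 1.5 rad by geometry, and the wrist view showed it pointing straight back. The block slipped back about 3 mm during this swing, while still well short of the plunger.

**Contact with the plunger:** the push force rose from about 3 N to 9.7 N with no tool movement. The picture showed the plunger disc flush on the plate, so the plunger was not visibly driven in.

**Lever locked:** after the return swing the lever is within about 2° of its locked stop. Image matching puts the block within 0.1 mm of where it was at contact.

**Surroundings:** the pump, bottles, beaker, vial and spatula match their starting images. The final wrist force is about zero.

**What disagreed or stayed weak:**
- **Slip box:** it matched less well (0.82, shift 0.3 px), probably because the lever pin now overlaps that patch of the image.
- **Locking force:** I read only 3–4.5 N over the last part of the swing, below the expected 7 N, and I did not press against the stop. The locked angle therefore rests on image and tool geometry alone.

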